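# Load the die and hold it against the sprung stop

### The job

Set the brass blank, flange down, flat into the round recess of the dark steel die block. Then slide the die block along its guides against the sprung brass stop until the stop's pointer stands in the green field of the scale, never in the red, and keep pressing steadily there: finish while still holding it, as my third hand, so that I can tighten the lock screws. Leave the tools and tins lying about where they are.

Things in the scene. Friction and masses are not known exactly. Their poses are not given: they have to be found in the camera images.
- blank: loose turned brass blank: round flange 40 mm in diameter and 8 mm thick, its lower edge chamfered by 3.5 mm; on it a central upright spigot 15 mm in diameter to grip by; 30 mm high in all, about 0.12 kg. It stands upright on the worktop, flange down. Origin: centre of the flange's underside; z up along the spigot.
- die: loose dark steel die block, 64 x 64 x 34 mm high, about 0.7 kg, standing between the jig's rails, 10 to 35 mm short of the stop. In its top a round recess 45 mm in diameter, 6 mm deep; its flat floor is 28 mm above the block's underside (the seated flange stands 2 mm proud). Origin: centre of its underside; x = push direction; front face 32 mm from the origin at +x, back face 32 mm at -x.
- recess (a point): the centre of the mouth of the die block's recess, level with the block's top, 34 mm above its underside
- jig: fixed grey jig: base plate 275 x 115 x 8 mm, on it two steel guide rails along x, 67 mm apart inside, 16 mm wide, tops 21.5 mm above the worktop. Open at the -x end: over 60 mm of bare plate behind the die block to reach its back. Origin: on the worktop, middle line, 125 mm from the -x end. x = push direction towards the stop; y = towards the rail with the colour scale; z up.
- stop_pad: brass pad of the sprung stop at the jig's +x end, 12 x 50 x 28 mm high, its underside 10 mm above the worktop, with a black pointer over the rail with the scale. It moves only along the jig's x. Origin: centre of its underside, at rest 51 mm from the jig's origin; its front face is 6 mm from its origin towards -x.
- gauge_stop (a joint): how far the sprung stop is pushed back along the jig's x, in m: 0 at rest, 0.040 at its end. Spring 0.4 N per mm, no preload; it pushes the block back when let go. The pointer shows it on the scale: white below 0.016, green 0.016 to 0.028 (6.4 to 11.2 N), red above 0.028.
- hammer: bystander: chasing hammer, 239 x 65 x 30 mm, lying right of the work
- wax_stick: bystander: green wax stick, 20 x 100 x 20 mm, lying near the front edge
- bench_block: bystander: flat bright steel bench block, 68 x 68 x 19 mm, lying beyond the jig
- hinged_tin: bystander: flat yellow tin with a hinged lid, 72 x 99 x 25 mm, beyond the blank
- round_tin: bystander: round aluminium tin, 50 mm in diameter, 25 mm high, beyond the jig's near end
Things that resemble listed ones, but are neither listed nor needed, are in the scene too. Several things have the shape of the die; the one meant has the colours described above.

How it is judged:
By the outcome, as a careful person would: the job done as asked, in the order asked, and still so for the second after the job is handed in, while the arm keeps its last pose, push and grip.
It also fails if it takes over 59 s, if anything falls off the work surface, if the arm or the gripper's body presses on something with over 40 N, if the wrist force passes 120 N, or if a joint passes its speed limit or range.

### The arm

A 7-joint arm with a two-finger parallel gripper is mounted at the origin on a cart in front of the work surface, level with it; the furniture and walls round the work are solid. World frame = base frame: x ahead of the robot, y to its left, z up, the work surface at z = 0. Lengths are in m, angles in rad, forces in N, time in s.
With the tool pointing down it reaches from about 0.375 to 0.925 m from the base axis. Payload 3.1 kg.
Tool frame: the origin (TCP) lies midway between the tips of the shut fingers; the grasp point (between the pads) lies 19 mm behind it; z points along the fingers, y is the line along which they close (so a half turn about z gives the same grasp; the last joint's range is limited). The gripper opens to 85 mm and grips with 20 to 120 N. Pads are 22 mm wide; open, the fingers measure 114 mm over their backs; the gripper's body (76 mm by 85 mm) begins 54 mm behind the grasp point. The pads swing forward as they close: fully open they stand 13 mm farther back than shut.
Start: joints at [-1.345, 0.383, 0.044, 1.598, -0.018, 1.161, -0.05], TCP at [0.207, 0.616, 0.231] pointing down, gripper open.
Joint ranges: [-2.61, 2.61], [-0.41, 2.15], [-1.48, 1.57], [0, 2.5], [-1.57, 4.71], [0.05, 1.97], [-2.85, 2.85]. Speed limits (rad/s): [2.79, 2.79, 3.14, 3.14, 3.14, 3.14, 3.14].

### API

Orientations are given as a 3x3 rotation matrix whose columns are the frame's x, y, z axes.
In Python, from cell import monitor, grab_frame, robot gives the robot as it stands.
- The arm moves only by the tool play_rows, never from a script. Its argument "motion" is text: rows parted by semicolons, each of 5 numbers parted by spaces: the finger opening in mm, from 0 to 85.4, then the shift along the tool's x, y, z in mm, then the turn about the tool's z in rad. In form: jaw x y z turn; .... A call has 1 to 20 rows; each row shifts and turns the commanded pose from where the row before left it, along the tool's axes as they then stand; what a row does not reach is not made up. A row lasts 1/8 s, in which the tool goes at most 62.5 mm and 10.7 degrees, less where a joint would pass 70% of its speed; a pose out of reach is approached as far as the arm can. A call with a gripper value outside its range is refused whole. The fingers move at their own pace and stop on an object; "grip_force" is the grip in N (left out, the last holds). Time passes only in rows, so rows that do not move let the fingers close. It gives the time, the measured TCP pose, the force, the opening and the grip force at its end, in the units of the state.
- monitor.get_obs(): the state, without advancing time (a new reading comes with each control period).
- grab_frame(name): name is "scene" or "top" or "wrist"; returns a dict with "image" (400x640x3 uint8, red, green, blue), "fovy" (degrees; the focal length in pixels is half the picture's height over the tangent of half this angle, whatever the lens; pixels are square), "cx", "cy" (the principal point, pixels), "distortion" ([k1, k2, p1, p2, k3] as OpenCV has them; the pictures are not rectified), "R" (3x3) and "t" (3): a world point X has camera coordinates R X + t. Camera axes: x right, y down, z forward; pixel columns grow to the right and rows downward; lengths in m; the calibration is good to about 2 mm. A picture is of the moment at which its call begins. There is no depth.
- robot.close_job(): hands the job in; it is judged then, once.
The state is a dict: "clock": time; "q": joint angles; "qd": joint speeds; "joint_efforts": joint torques, N m; "tcp_pos": TCP position; "tool_rot": TCP orientation; "contact_force": force on the tool from outside, world axes, zero at the start; "moment": the same for the moment, N m; "gripper_width": finger opening in m; "grasp_force": force on a finger pad.
Only numpy, scipy, OpenCV 4.12 (cv2) and the standard library are available. Lean on these libraries where they do the work, as an engineer would, in place of code of your own. Each camera call takes 0.05 s, during which the arm holds its last target. There are 200 camera calls.

## Working session

There is one attempt and no reset: what is moved stays moved. The work goes in short steps, Python scripts to look and compute and a tool call to move; the robot and the scene stay as the last step left them, time stands still between calls to the robot, and variables do not carry over. Pictures are saved under pics/ and viewed, at most 10 in all, crops included, and the job is handed in when it is done.

Besides the shell and the picture viewer there is one more tool, called as name(argument=value, ...), one argument or row to a line, values as JSON. play_rows: Moves the arm, as the interface text tells. Its arguments: {"type":"object","properties":{"motion":{"type":"string"},"grip_force":{"type":"number"}},"required":["motion"]}

```bash
mkdir -p pics; cat > h.py <<'E'
import numpy as np, cv2, pickle
from cell import monitor, grab_frame, robot
def K(f):
    F=200/np.tan(np.radians(f["fovy"])/2); return np.array([[F,0,f["cx"]],[0,F,f["cy"]],[0,0,1]])
def ray(f,px,z):
    d=cv2.undistortPoints(np.array([[px]],float),K(f),np.array(f["distortion"],float))[0,0]
    R=np.array(f["R"]);C=-R.T@np.array(f["t"]);v=R.T@np.array([d[0],d[1],1]);return C+v*(z-C[2])/v[2]
def proj(f,P):
    r,_=cv2.Rodrigues(np.array(f["R"],float));p,_=cv2.projectPoints(np.array(P,float).reshape(-1,1,3),r,np.array(f["t"],float),K(f),np.array(f["distortion"],float));return p[:,0]
def save(n,f): pickle.dump(f,open(n+".pkl","wb"))
def load(n): return pickle.load(open(n+".pkl","rb"))
def crop(f,x0,y0,w,h,s,n): cv2.imwrite("pics/"+n,cv2.resize(f["image"][y0:y0+h,x0:x0+w,::-1],None,fx=s,fy=s,interpolation=cv2.INTER_CUBIC))
E
python3 - <<'E'
from h import *
for n in ("scene","top"):
    f=grab_frame(n);save(n,f);crop(f,0,0,640,400,1.25,n+"0.png")
    print(n,f["fovy"],-np.array(f["R"]).T@f["t"],np.round(f["R"],2).tolist())
o=monitor.get_obs();print({k:np.round(v,3).tolist() for k,v in o.items()})
E
```

```text
scene 48.77061546570072 [ 0.03046152 -0.58590187  0.83050235] [[0.64, -0.77, -0.0], [-0.59, -0.49, -0.64], [0.5, 0.41, -0.76]]
top 44.80150312362704 [ 0.39375695 -0.18554684  1.20604398] [[0.02, -1.0, 0.01], [-0.99, -0.02, -0.12], [0.12, -0.01, -0.99]]
{'clock': 0.1, 'q': [-1.345, 0.384, 0.044, 1.599, -0.018, 1.161, -0.05], 'qd': [-0.001, -0.002, 0.001, -0.004, 0.0, -0.0, -0.002], 'joint_efforts': [0.003, -43.473, 1.029, -25.046, 0.011, 0.005, 0.0], 'tcp_pos': [0.207, 0.615, 0.23], 'tool_rot': [[-0.948, 0.318, -0.001], [0.318, 0.948, -0.002], [-0.0, -0.002, -1.0]], 'contact_force': [-0.627, 0.13, 0.615], 'moment': [-0.053, 0.058, -0.007], 'grasp_force': 0.0, 'gripper_width': 0.085}
```

View pics/top0.png

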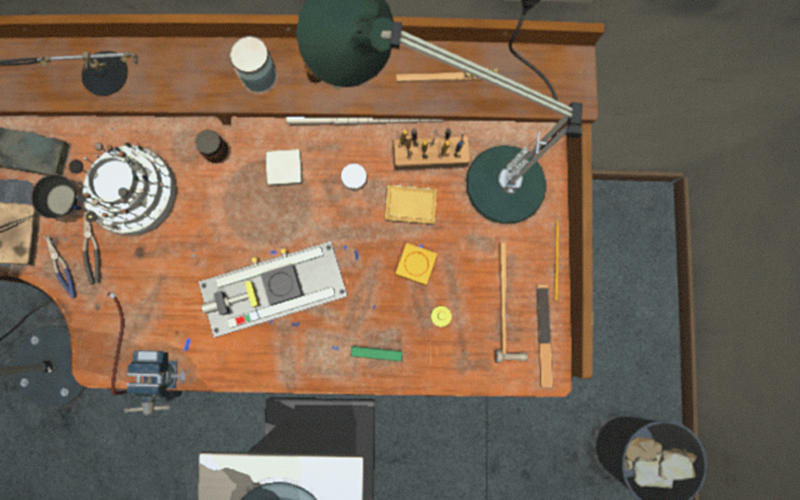

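View pics/scene0.png

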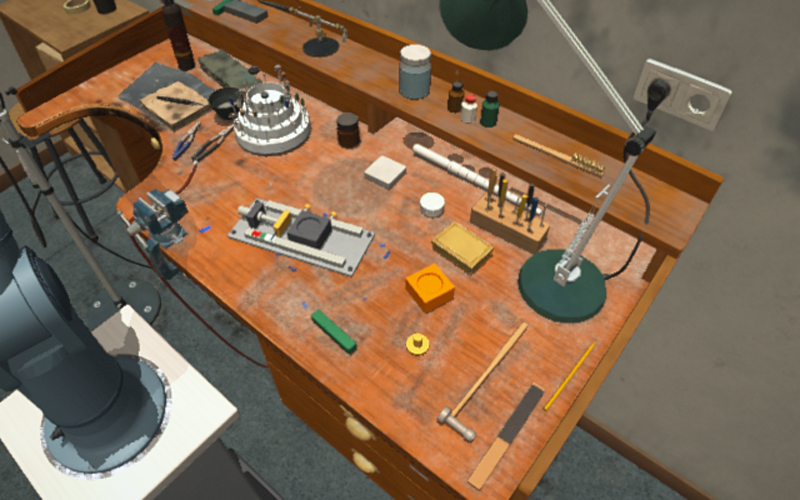

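The top view (1.25x) shows the blank at (441,316). Two blocks have the die's shape: the dark one in the jig at (283,285) and an orange one at (416,263). The dark steel one between the rails fits the description. I'll confirm it in an enlarged crop.

```bash
python3 - <<'E'
from h import *
f=load("top");crop(f,150,185,133,100,6,"jig_top.png")
g=load("scene")
a=cv2.resize(g["image"][150:225,175:307],None,fx=6,fy=6,interpolation=cv2.INTER_CUBIC)[:300*2][:,:792]
b=cv2.resize(f["image"][235:275,330:375],None,fx=8,fy=8,interpolation=cv2.INTER_CUBIC)
c=cv2.resize(g["image"][255:295,312:357],None,fx=8,fy=8,interpolation=cv2.INTER_CUBIC)
cv2.imwrite("pics/blank.png",np.hstack([b,c])[:,:,::-1]);cv2.imwrite("pics/jig_scene.png",a[:,:,::-1])
for p,z in (((441,316),.03),((283,285),.034)): print(ray(f,np.array(p)/1.25,z))
for p,z in (((417,340),.03),((310,224),.034)): print(ray(g,np.array(p)/1.25,z))
E
```

```text
[ 0.42464581 -0.30781266  0.03      ]
[ 0.47883699 -0.00095384  0.034     ]
[ 0.41850673 -0.3133725   0.03      ]
[0.48827404 0.0083706  0.034     ]
```

View pics/jig_top.png

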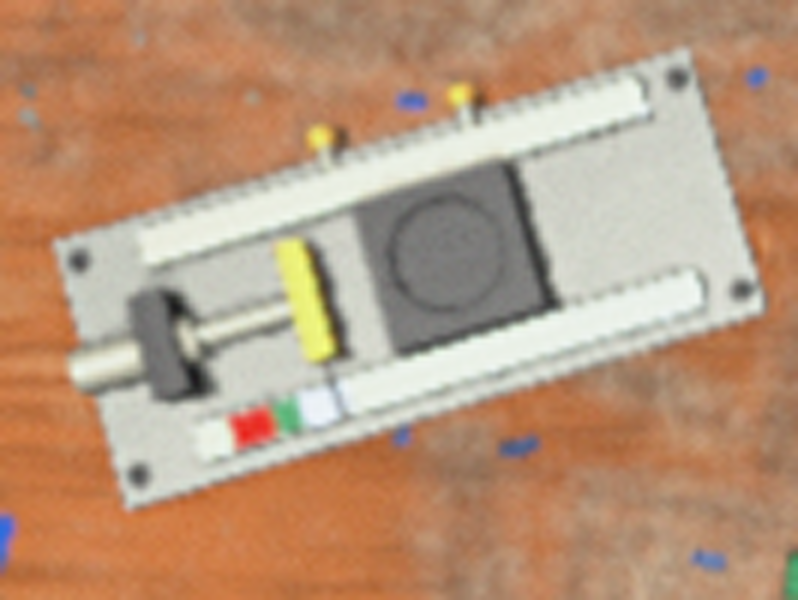

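View pics/blank.png

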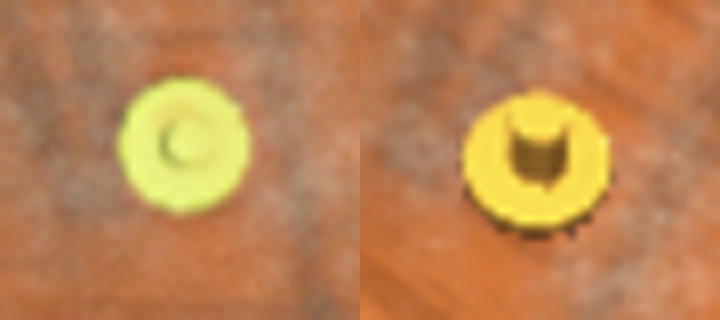

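View pics/jig_scene.png

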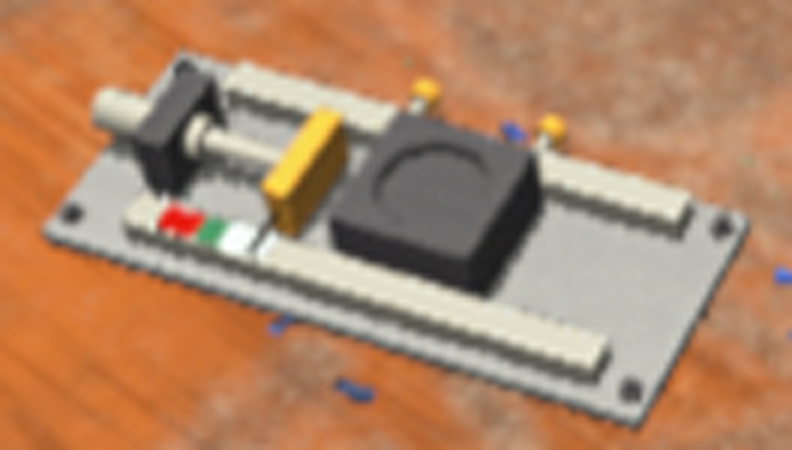

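The crops confirm it: the dark block sits between the rails, with its recess centre at crop (446,252). The scale is on the robot side, and the push direction runs left (world +y). The blank's flange centre is at (185,145) in the left crop and (537,158) in the right crop.

```bash
python3 - <<'E'
from h import *
f=load("top");g=load("scene")
def c(p,x0,y0,s): return ((p[0]+.5)/s-.5+x0,(p[1]+.5)/s-.5+y0)
T=lambda p,z:ray(f,c(p,150,185,6),z)
S=lambda p,z:ray(g,c(p,175,150,6),z)
C=[T(p,.008) for p in ((53,240),(690,47),(765,312),(127,508))]
C2=[S(p,.008) for p in ((180,52),(748,225),(640,425),(45,232))]
for C in (C,C2):
    C=np.array(C)[:,:2];print(np.round(C,4).tolist(),[round(np.linalg.norm(C[i]-C[i-1]),4) for i in range(4)])
    d=(C[0]-C[1])+(C[3]-C[2]);d/=np.linalg.norm(d);n=np.array([-d[1],d[0]])
    e=(C[0]-C[3])+(C[1]-C[2]);print("dir",d,np.degrees(np.arctan2(d[1],d[0])),"ctr",C.mean(0))
    o=C.mean(0)-d*.0125;print("origin",o)
print("recess",T((446,252),.042),S((432,188),.042))
for F,cc in ((T,((355,210),(512,160),(552,303),(397,355))),): 
    Q=np.array([F(p,.042) for p in cc]);print(Q.round(4).tolist(),Q.mean(0))
print("blank",ray(f,c((185,145),330,235,8),.007),ray(g,c((537,158),312,255,8),.007))
w=grab_frame("wrist");save("wrist",w);print(w["fovy"],-np.array(w["R"]).T@w["t"],np.round(w["R"],2).tolist(),monitor.get_obs()["tcp_pos"])
E
```

```text
[[0.4859, 0.1728], [0.5714, -0.0888], [0.4619, -0.1227], [0.3766, 0.1366]] [np.float64(0.1152), np.float64(0.2753), np.float64(0.1147), np.float64(0.273)]
dir [-0.31162579  0.95020491] 108.15723568880702 ctr [0.47392898 0.02444954]
origin [0.4778243  0.01257198]
[[0.4828, 0.1718], [0.5658, -0.0901], [0.4603, -0.1259], [0.3756, 0.1347]] [np.float64(0.1135), np.float64(0.2747), np.float64(0.1114), np.float64(0.274)]
dir [-0.30565546  0.95214219] 107.79760202897063 ctr [0.47112204 0.0226184 ]
origin [0.47494273 0.01071662]
recess [0.48155193 0.00389209 0.042     ] [0.47749124 0.00103613 0.042     ]
[[0.4977, 0.0411, 0.042], [0.5191, -0.0213, 0.042], [0.4619, -0.0393, 0.042], [0.44, 0.022, 0.042]] [0.47969398 0.00063197 0.042     ]
blank [ 0.42552198 -0.30992376  0.007     ] [ 0.48639138 -0.38369137  0.007     ]
59.94989314813681 [0.13308384 0.64025334 0.37315432] [[0.32, 0.95, -0.0], [0.9, -0.3, 0.31], [0.29, -0.1, -0.95]] [0.20659925 0.61554576 0.23017049]
```

The recess and jig agree with the given sizes: die centre about (0.480, 0.001), push direction about 108°, gap about 25 mm. Next I turn the tool to line up with the jig and travel over to the blank.

play_rows(
  motion="85 0 0 -5 0.1555;85 0 0 -5 0.1555;85 0 0 -5 0.1555;85 0 0 -5 0.1555;85 0 0 0 0.1555;85 0 0 0 0.1555;85 -55 15 0 0;85 -55 15 0 0;85 -55 15 0 0;85 -55 15 0 0;85 -55 15 0 0;85 -55 15 0 0;85 -55 10 0 0;85 -55 0 0 0;85 -55 0 0 0;85 -55 0 0 0;85 -55 0 0 0;85 -55 0 0 0",
  grip_force=30,
)

```text
clock: 2.4
tcp_pos: [0.5058, 0.0178, 0.2512]
tool_rot: [[-0.309, 0.951, 0.0], [0.951, 0.309, 0.001], [0.001, 0.0, -1.0]]
contact_force: [0.1, 0.1, 0.9]
gripper_width: 0.0848
grasp_force: 0.0
```

```bash
python3 - <<'E'
from h import *
w=grab_frame("wrist");save("w1",w);crop(w,0,0,640,400,1.25,"w1.png")
E
```

play_rows(
  motion="85 -48 -20 0 0;85 -48 -32 0 0;85 -48 -32 10 0;85 -48 -32 20 0;85 -48 -32 30 0;85 -47 -30 40 0;85 0 0 0 0",
)

```text
clock: 3.32
tcp_pos: [0.4213, -0.3054, 0.153]
tool_rot: [[-0.299, 0.954, -0.008], [0.954, 0.299, -0.001], [0.001, -0.008, -1.0]]
contact_force: [0.7, -0.2, -0.0]
gripper_width: 0.0852
grasp_force: 0.0
```

View pics/w1.png

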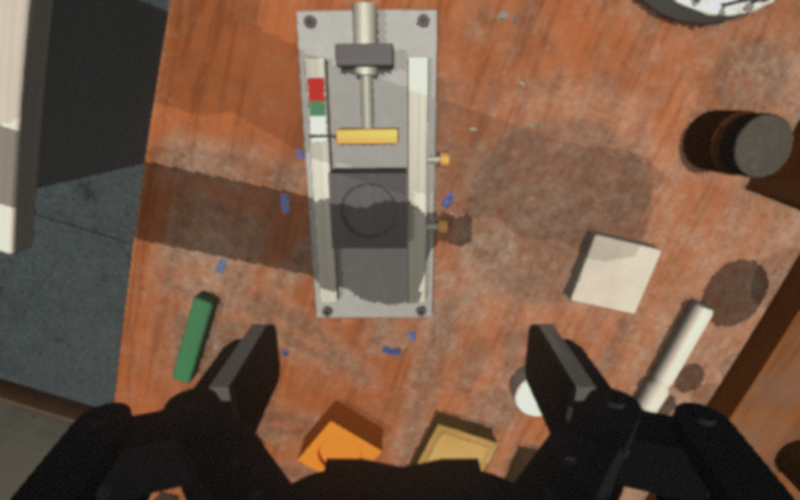

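```bash
python3 - <<'E'
from h import *
w=grab_frame("wrist");save("w2",w);crop(w,0,0,640,400,1.25,"w2.png")
E
```

```text
(no output)
```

View pics/w2.png

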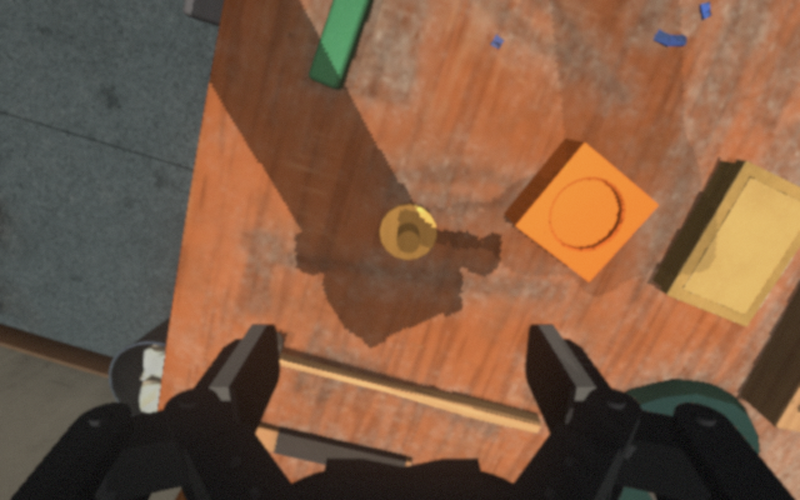

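Wrist views (1.25x): in w1 the recess centre is at (370,211) and the plate corners are at (297,12), (437,12), (433,317) and (316,318). In w2 the blank's flange centre is at (408,232), upright and alone.

```bash
python3 - <<'E'
from h import *
w=load("w1");s=lambda p:((p[0]+.5)/1.25-.5,(p[1]+.5)/1.25-.5)
print("recess",ray(w,s((370,211)),.042),ray(w,s((368.5,208.5)),.042))
C=np.array([ray(w,s(p),.008) for p in ((297,12),(437,12),(433,317),(316,318))])[:,:2]
print(C.round(4).tolist(),[round(np.linalg.norm(C[i]-C[i-1]),4) for i in range(4)],C.mean(0))
d=(C[0]-C[3])+(C[1]-C[2]);print(np.degrees(np.arctan2(d[1],d[0])))
die=np.array([ray(w,s(p),.042) for p in ((331,169),(407,170),(408,248),(331,247))]);print(die.round(4).tolist(),die.mean(0))
w=load("w2");b=ray(w,s((408,232.5)),.008);print("blank",b)
f=load("top");g=load("scene");c=lambda p,x0,y0,s:((p[0]+.5)/s-.5+x0,(p[1]+.5)/s-.5+y0)
print(ray(g,c((177,158),312,255,8),.007))
o=monitor.get_obs();R=o["tool_rot"];print(o["tcp_pos"],np.degrees(np.arctan2(R[1][0],R[0][0])));print("tool delta",(np.array(R).T@(b-o["tcp_pos"])*1000).round(1))
E
```

```text
recess [0.4829039  0.00466743 0.042     ] [0.48110251 0.00632359 0.042     ]
[[0.3786, 0.1367], [0.4866, 0.1713], [0.5732, -0.0874], [0.4632, -0.1244]] [np.float64(0.2745), np.float64(0.1135), np.float64(0.2729), np.float64(0.1161)] [0.47538369 0.02402324]
108.2295375440431
[[0.4427, 0.0283, 0.042], [0.5016, 0.0465, 0.042], [0.5232, -0.0164, 0.042], [0.4602, -0.0359, 0.042]] [0.48192907 0.00566225 0.042     ]
blank [ 0.42627306 -0.30944795  0.008     ]
[ 0.42529727 -0.30920259  0.007     ]
[ 0.42402912 -0.30317301  0.154299  ] 107.64476384319187
tool delta [ -6.9   0.9 146.3]
```

play_rows(
  motion="50 0 0 30 0;50 0 0 40 0;50 0 0 20 0;50 0 0 0 0;50 0 0 0 0;50 0 0 0 0",
)

```text
clock: 4.12
tcp_pos: [0.4283, -0.3022, 0.0675]
tool_rot: [[-0.309, 0.951, 0.003], [0.951, 0.309, -0.001], [-0.002, 0.002, -1.0]]
contact_force: [0.1, -0.3, -0.8]
gripper_width: 0.0503
grasp_force: 0.0
```

```bash
cat > d.py <<'E'
from h import *; import sys
o=monitor.get_obs();R=np.array(o["tool_rot"]);b=np.array([float(a) for a in sys.argv[1:4]])
print(o["clock"],np.round(o["tcp_pos"],4),"yaw",np.degrees(np.arctan2(R[1][0],R[0][0])).round(2),"tool delta mm",(R.T@(b-o["tcp_pos"])*1000).round(1))
E
python3 d.py .426 -.3095 .012
```

```text
4.125 [ 0.4283 -0.3022  0.0675] yaw 108.0 tool delta mm [-6.1 -4.5 55.5]
```

play_rows(
  motion="50 -6 -4.5 0 0;50 0 0 25 0;50 0 0 20 0;50 0 0 10 0;50 0 0 0 0;50 0 0 0 0",
)

```text
clock: 4.88
tcp_pos: [0.4249, -0.3091, 0.0114]
tool_rot: [[-0.309, 0.951, 0.001], [0.951, 0.309, -0.001], [-0.001, 0.0, -1.0]]
contact_force: [0.1, 0.4, 1.1]
gripper_width: 0.0501
grasp_force: 0.0
```

```bash
python3 d.py .426 -.3095 .012; python3 - <<'E'
from h import *
w=grab_frame("wrist");save("w3",w);crop(w,160,130,320,200,2.5,"w3.png")
print(proj(w,[[.426,-.3095,.03],[.426,-.3095,.008]]))
E
```

```text
4.875 [ 0.4249 -0.3091  0.0114] yaw 107.98 tool delta mm [-0.7  0.9 -0.6]
[[322.57214524 284.60722428]
 [322.3702584  259.13177592]]
```

View pics/w3.png

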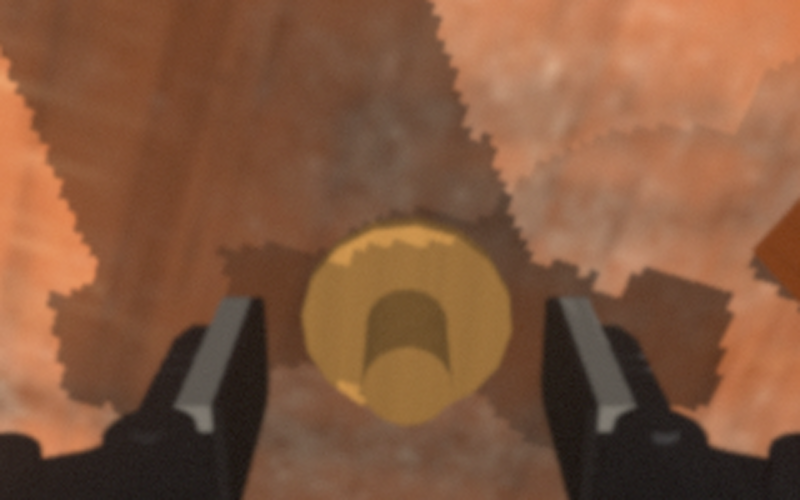

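The spigot top, at (405,388), is centred between the fingers and within 1 px of my estimate. Gripping now.

play_rows(
  motion="30 0 0 -1.5 0;12 0 0 0 0;8 0 0 0 0;8 0 0 0 0;8 0 0 0 0;8 0 0 0 0;8 0 0 0 0",
  grip_force=40,
)

```text
clock: 5.8
tcp_pos: [0.4252, -0.3089, 0.0132]
tool_rot: [[-0.309, 0.951, 0.001], [0.951, 0.309, -0.0], [-0.0, 0.001, -1.0]]
contact_force: [-0.2, 1.6, 6.2]
gripper_width: 0.0132
grasp_force: 39.1
```

```bash
python3 d.py .426 -.3095 .013; python3 - <<'E'
from h import *
o=monitor.get_obs();print(o["gripper_width"],o["grasp_force"],o["contact_force"])
E
```

```text
5.8 [ 0.4252 -0.3089  0.0132] yaw 107.99 tool delta mm [-0.8  0.6  0.2]
0.01322889511448873 39.1242241859436 [-0.17426534  1.63684185  6.20580651]
```

play_rows(
  motion="8 0 0 -15 0;8 0 0 -40 0;8 0 0 -45 0;8 25 20 0 0;8 40 30 0 0;8 45 30 0 0;8 45 30 0 0;8 34 25 0 0;8 20 14.4 0 0;8 0 0 0 0;8 0 0 0 0;8 0 0 0 0;8 0 0 0 0",
)

```text
clock: 7.42
tcp_pos: [0.5016, -0.0652, 0.1125]
tool_rot: [[-0.306, 0.952, -0.0], [0.952, 0.306, -0.0], [-0.0, -0.0, -1.0]]
contact_force: [-0.3, -0.6, -1.8]
gripper_width: 0.0135
grasp_force: 39.1
```

```bash
python3 d.py .481 .003 .113; python3 - <<'E'
from h import *
w=grab_frame("wrist");save("w4",w);crop(w,160,100,320,240,2.5,"w4.png")
o=monitor.get_obs();print(o["gripper_width"],o["grasp_force"],o["contact_force"])
E
```

```text
7.425 [ 0.5016 -0.0652  0.1125] yaw 107.84 tool delta mm [71.2  1.2 -0.5]
0.013386502512917692 39.1435307264328 [ 0.04129872 -0.66110566 -1.24847583]
```

View pics/w4.png

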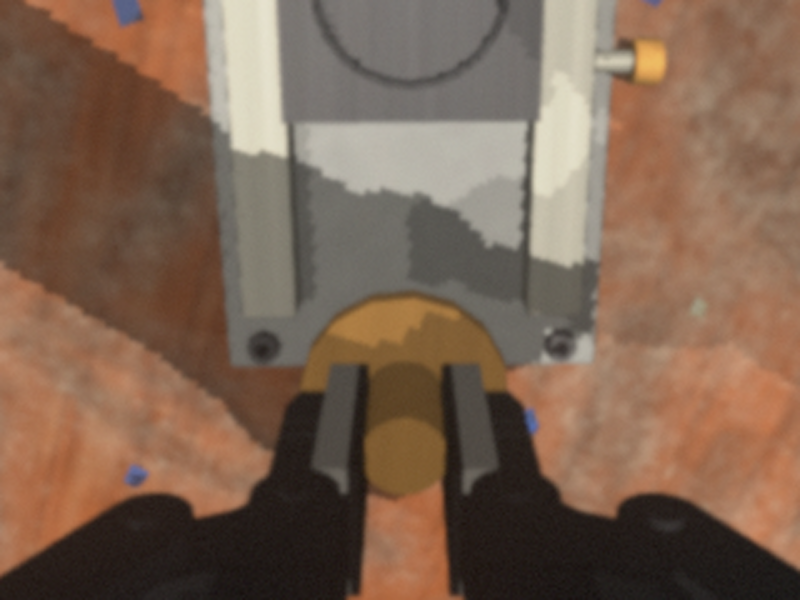

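The blank hangs upright, with its flange front rim at (405,293) and spigot top at (404,456). The die's back edge is at y=121, and the near rim of the recess is at (409,84).

```bash
python3 - <<'E'
from h import *
w=load("w4");q=lambda p:((p[0]+.5)/2.5-.5+160,(p[1]+.5)/2.5-.5+100)
tcp=np.array([.5016,-.0652,.1125]);a=np.radians(108);X=np.array([np.cos(a),np.sin(a)]);Y=np.array([np.sin(a),-np.cos(a)])
def L(n,p,z): r=ray(w,q(p),z)[:2];print(n,(np.array([X@(r-tcp[:2]),Y@(r-tcp[:2])])*1000).round(1))
L("die back L",(283,121),.042);L("die back R",(541,121),.042);L("recess near rim",(409,84),.042)
L("rec left",(315,2),.042);L("rec right",(504,2),.042)
zb=tcp[2]-.0132
L("spigot",(404,456),zb+.03);L("flange front",(404,294),zb+.008);L("flL",(301,385),zb+.008);L("flR",(507,385),zb+.008)
# recess circle with full picture, check
im=w["image"].copy();
E
```

```text
die back L [ 40.5 -29.4]
die back R [40.3 34.7]
recess near rim [49.5  1.9]
rec left [ 69.1 -20.5]
rec right [69.  24.6]
spigot [-0.6  0.5]
flange front [19.8  0.6]
flL [  1.3 -19.1]
flR [ 1.2 20.1]
```

play_rows(
  motion="8 20 0.6 0 0;8 30 1 0 0;8 22.5 0 0 0;8 0 0 20 0;8 0 0 25 0;8 0 0 0 0;8 0 0 0 0;8 0 0 0 0",
)

```text
clock: 8.48
tcp_pos: [0.4823, 0.0055, 0.0685]
tool_rot: [[-0.308, 0.951, 0.002], [0.951, 0.308, 0.0], [-0.0, 0.002, -1.0]]
contact_force: [0.1, -0.1, -0.4]
gripper_width: 0.0132
grasp_force: 39.2
```

```bash
python3 - <<'E'
from h import *
o=monitor.get_obs();p=np.array(o["tcp_pos"]);tcp=np.array([.5016,-.0652,.1125]);a=np.radians(108);X=np.array([np.cos(a),np.sin(a)]);Y=np.array([np.sin(a),-np.cos(a)])
d=p-tcp;print((X@d[:2],Y@d[:2],d[2]),p,o["contact_force"],np.array(o["tool_rot"]).round(4).tolist())
E
```

```text
(np.float64(0.07323205168752439), np.float64(0.0034647822631361466), np.float64(-0.04398847620876298)) [0.48226526 0.0055185  0.06851152] [ 0.12630865 -0.11357654 -0.38984833] [[-0.3084, 0.9513, 0.0021], [0.9513, 0.3084, 0.0005], [-0.0002, 0.0021, -1.0]]
```

play_rows(
  motion="8 -0.7 -1.8 0 0;8 0 0 6 0;8 0 0 5 0;8 0 0 2 0;8 0 0 2 0;8 0 0 2 0;8 0 0 0 0;8 0 0 0 0",
)

```text
clock: 9.48
tcp_pos: [0.4798, 0.0045, 0.0506]
tool_rot: [[-0.309, 0.951, 0.0], [0.951, 0.309, 0.0], [-0.0, 0.0, -1.0]]
contact_force: [-0.1, 0.0, -1.6]
gripper_width: 0.0133
grasp_force: 39.2
```

```bash
python3 - <<'E'
from h import *
o=monitor.get_obs();p=np.array(o["tcp_pos"]);tcp=np.array([.5016,-.0652,.1125]);a=np.radians(108);X=np.array([np.cos(a),np.sin(a)]);Y=np.array([np.sin(a),-np.cos(a)])
d=p-tcp;print((X@d[:2],Y@d[:2],d[2]),p,o["contact_force"],np.array(o["moment"]).round(2))
E
```

```text
(np.float64(0.07301218176419115), np.float64(0.0008199209740356611), np.float64(-0.0619472706434689)) [0.47981779 0.00449208 0.05055273] [-0.0976924   0.03236936 -1.62448543] [-0.09 -0.06  0.  ]
```

play_rows(
  motion="8 0 0 1 0;8 0 0 0.6 0;8 0 0 0 0;8 0 0 0 0",
)

```text
clock: 9.98
tcp_pos: [0.4798, 0.0045, 0.0492]
tool_rot: [[-0.309, 0.951, -0.0], [0.951, 0.309, 0.0], [0.0, 0.0, -1.0]]
contact_force: [-2.2, -0.9, 3.7]
gripper_width: 0.013
grasp_force: 39.6
```

Contact comes exactly at the seating height, 0.049 m. I'll release, lift straight up, and back off toward -x.

play_rows(
  motion="14 0 0 0 0;18 0 0 0 0;40 0 0 0 0;40 0 0 0 0;40 0 0 0 0;40 0 0 -30 0;40 0 0 -30 0;40 -30 0 0 0;40 -30 0 0 0;0 -10 0 0 0;0 0 0 0 0;0 0 0 0 0;0 0 0 0 0",
)

```text
clock: 11.6
tcp_pos: [0.501, -0.0608, 0.1086]
tool_rot: [[-0.311, 0.951, -0.001], [0.951, 0.311, 0.001], [0.001, -0.001, -1.0]]
contact_force: [0.5, 0.4, 0.6]
gripper_width: 0.0002
grasp_force: 0.0
```

```bash
python3 d.py .4818 .0055 .1; python3 - <<'E'
from h import *
w=grab_frame("wrist");save("w5",w);crop(w,200,0,240,180,3.3,"w5.png")
E
```

```text
11.6 [ 0.501  -0.0608  0.1086] yaw 108.1 tool delta mm [69.   2.3  8.6]
```

View pics/w5.png

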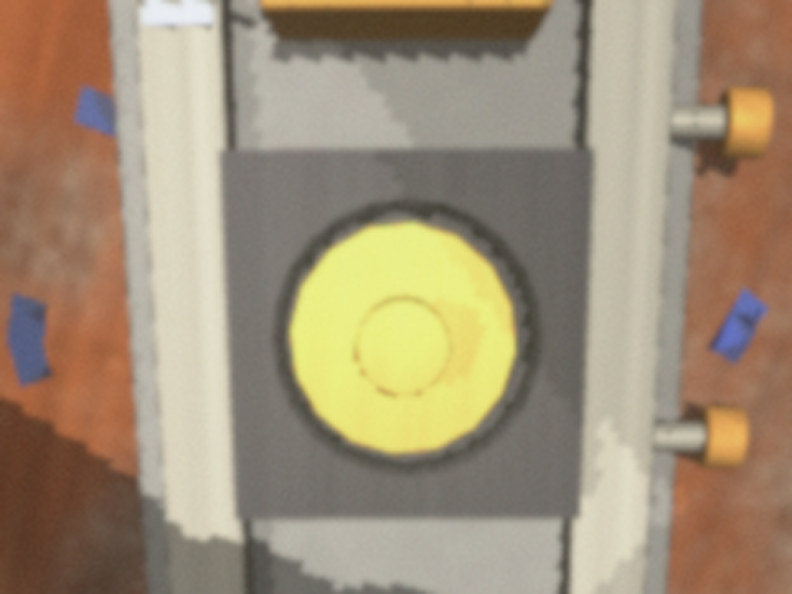

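The blank is seated flat: the flange ring at (403,337) is evenly inside the recess. Now down behind the die with the fingers shut.

play_rows(
  motion="0 -6 1.5 0 0;0 0 0 25 0;0 0 0 30 0;0 0 0 20 0;0 0 0 13 0;0 0 0 0 0;0 0 0 0 0;0 0 0 0 0",
)

```text
clock: 12.65
tcp_pos: [0.5055, -0.0674, 0.0218]
tool_rot: [[-0.309, 0.951, 0.002], [0.951, 0.309, 0.0], [-0.0, 0.002, -1.0]]
contact_force: [-0.8, 0.6, -0.1]
gripper_width: 0.0001
grasp_force: 0.0
```

```bash
cat > s.py <<'E'
from h import *
o=monitor.get_obs();p=np.array(o["tcp_pos"]);a=np.radians(108);X=np.array([np.cos(a),np.sin(a)]);Y=np.array([np.sin(a),-np.cos(a)]);f=np.array(o["contact_force"])
print(o["clock"],"u %.4f v %.4f z %.4f"%(X@p[:2],Y@p[:2],p[2]),"Fu %.2f Fv %.2f Fz %.2f"%(X@f[:2],Y@f[:2],f[2]))
E
python3 s.py; python3 - <<'E'
from h import *
a=np.radians(108);X=np.array([np.cos(a),np.sin(a)])
w=load("w5");q=lambda p:((p[0]+.5)/3.3-.5+200,(p[1]+.5)/3.3-.5)
for p,z in (((410,10),.038),((410,151),.042),((410,517),.042),((403,337),.044)): print(X@ray(w,q(p),z)[:2])
E
```

```text
12.65 u -0.2203 v 0.4599 z 0.0218 Fu 0.80 Fv -0.58 Fz -0.12
-0.09039526531791439
-0.1132387155703518
-0.17664002269443102
-0.14408187753321608
```

play_rows(
  motion="0 10 0 0 0;0 10 0 0 0;0 6 0 0 0;0 4 0 0 0;0 3 0 0 0;0 3 0 0 0;0 3 0 0 0;0 3 0 0 0;0 3 0 0 0;0 3 0 0 0;0 2 0 0 0;0 0 0 0 0;0 0 0 0 0",
)

```text
clock: 14.28
tcp_pos: [0.4891, -0.0193, 0.0209]
tool_rot: [[-0.309, 0.951, -0.0], [0.951, 0.309, 0.001], [0.001, -0.0, -1.0]]
contact_force: [1.0, -2.1, -1.0]
gripper_width: -0.0
grasp_force: 1.3
```

```bash
python3 s.py
```

```text
14.275 u -0.1695 v 0.4592 z 0.0209 Fu -2.27 Fv 0.28 Fz -1.04
```

play_rows(
  motion="0 2 0 0 0;0 2 0 0 0;0 2 0 0 0;0 2 0 0 0;0 2 0 0 0;0 2 0 0 0;0 2 0 0 0;0 2 0 0 0;0 2 0 0 0;0 1 0 0 0;0 0 0 0 0;0 0 0 0 0",
)

```text
clock: 15.78
tcp_pos: [0.4839, -0.0028, 0.021]
tool_rot: [[-0.308, 0.951, 0.002], [0.951, 0.308, -0.002], [-0.002, 0.001, -1.0]]
contact_force: [2.3, -5.9, -2.9]
gripper_width: -0.0001
grasp_force: 3.2
```

```bash
python3 s.py
```

```text
15.775 u -0.1522 v 0.4594 z 0.0210 Fu -6.31 Fv 0.41 Fz -2.91
```

play_rows(
  motion="0 2 0 0 0;0 2 0 0 0;0 2 0 0 0;0 2 0 0 0;0 1 0 0 0;0 0 0 0 0;0 0 0 0 0",
)

```text
clock: 16.65
tcp_pos: [0.4816, 0.0044, 0.0211]
tool_rot: [[-0.307, 0.952, 0.003], [0.952, 0.307, -0.003], [-0.004, 0.002, -1.0]]
contact_force: [3.0, -8.3, -2.7]
gripper_width: 0.0002
grasp_force: 4.3
```

```bash
python3 s.py; cat > gauge.py <<'E'
from h import *
# pad shift along jig x from the pad's yellow pixels (top camera) vs the start picture; scale colours along the rail
a=np.radians(108);X=np.array([np.cos(a),np.sin(a)]);Y=np.array([np.sin(a),-np.cos(a)])
def pad(f):
    O=np.array([.4765,.0118]);c=[np.append(O+X*x+Y*y,.038) for x,y in ((.035,-.02),(.035,.02),(.11,.02),(.11,-.02))]
    m=cv2.fillPoly(np.zeros((400,640),np.uint8),[proj(f,c).astype(int)],1)>0
    h=cv2.cvtColor(f["image"],cv2.COLOR_RGB2HSV);m&=(h[...,0]>18)&(h[...,0]<36)&(h[...,1]>120)&(h[...,2]>80)
    v,u=np.nonzero(m);P=np.array([ray(f,(x,y),.038)[:2] for x,y in zip(u,v)])@X;return len(P),P.mean(),np.median(P)
a0,b0=load("top"),grab_frame("top");p,q=pad(a0),pad(b0);print("top",p,q,"gauge mm",(q[1]-p[1])*1000)
p,q=pad(load("scene")),pad(grab_frame("scene"));print("scene",p,q,(q[1]-p[1])*1000)
# wrist: colours along the scale rail's middle line at z=.0215
w=grab_frame("wrist")
for y in (-.0355,-.041):
  print(y,[(g,w["image"][int(round(t[1])),int(round(t[0]))].tolist()) for g in range(-4,36,2) for t in proj(w,[*(np.array([.4765,.0118])+X*(.045+.001*g)+Y*y),.0225]) if 0<=t[0]<639 and 0<=t[1]<399])
E
python3 gauge.py
```

```text
16.65 u -0.1447 v 0.4593 z 0.0211 Fu -8.83 Fv 0.27 Fz -2.71Traceback (most recent call last):
  File "gauge.py", line 9, in <module>
    a0,b0=load("top"),grab_frame("top");p,q=pad(a0),pad(b0);print("top",p,q,"gauge mm",(q[1]-p[1])*1000)
                                                    ~~~^^^^
  File "gauge.py", line 8, in pad
    v,u=np.nonzero(m);P=np.array([ray(f,(x,y),.038)[:2] for x,y in zip(u,v)])@X;return len(P),P.mean(),np.median(P)
                        ~~~~~~~~~~~~~~~~~~~~~~~~~~~~~~~~~~~~~~~~~~~~~~~~~~~~~^~
ValueError: matmul: Input operand 1 has a mismatch in its core dimension 0, with gufunc signature (n?,k),(k,m?)->(n?,m?) (size 2 is different from 0)
```

```bash
cat > gauge.py <<'E'
from h import *
a=np.radians(108);X=np.array([np.cos(a),np.sin(a)]);Y=np.array([np.sin(a),-np.cos(a)])
w=grab_frame("wrist");g=grab_frame("scene");save("gs",g);save("gw",w)
u0=-.0904 # pad front face at rest
for n,f in (("wrist",w),("scene",g)):
  h=cv2.cvtColor(f["image"],cv2.COLOR_RGB2HSV)
  for y,z in ((.459,.038),(.452,.038),(.4175,.0220),(.4205,.022),(.4145,.022)):
    out=[]
    for k in range(-6,50,2):
      t=proj(f,[*(X*(u0+.001*k)+Y*y),z])[0].round().astype(int)
      if 0<=t[0]<640 and 0<=t[1]<400:
        H,S,V=h[t[1],t[0]].tolist()
        out.append(f"{k}:"+("K" if V<70 else "w" if S<60 else "R" if H<8 or H>172 else "Y" if H<36 else "G" if H<90 else "?"))
    print(n,y,z,*out)
E
python3 gauge.py
```

```text
wrist 0.459 0.038 -6:Y -4:Y -2:Y 0:Y 2:Y 4:Y 6:Y 8:w 10:w 12:w 14:w 16:w 18:w 20:w 22:Y 24:Y 26:Y 28:Y 30:Y 32:Y 34:w 36:w 38:w 40:w 42:w 44:w 46:w 48:w
wrist 0.452 0.038 -6:Y -4:Y -2:Y 0:Y 2:Y 4:Y 6:Y 8:w 10:w 12:w 14:w 16:w 18:w 20:w 22:Y 24:Y 26:Y 28:Y 30:Y 32:w 34:w 36:w 38:w 40:w 42:w 44:w 46:w 48:w
wrist 0.4175 0.022 -6:w -4:w -2:w 0:w 2:w 4:w 6:w 8:w 10:w 12:w 14:w 16:w 18:w 20:w 22:w 24:G 26:w 28:G 30:G 32:G 34:G 36:R 38:R 40:R 42:R 44:R 46:R 48:R
wrist 0.4205 0.022 -6:w -4:w -2:w 0:w 2:w 4:w 6:w 8:w 10:w 12:w 14:w 16:w 18:w 20:w 22:w 24:G 26:w 28:G 30:G 32:G 34:Y 36:R 38:R 40:R 42:R 44:R 46:R 48:R
wrist 0.4145 0.022 -6:w -4:w -2:w 0:w 2:w 4:w 6:w 8:w 10:w 12:w 14:w 16:w 18:w 20:w 22:w 24:G 26:w 28:G 30:G 32:G 34:Y 36:R 38:R 40:R 42:R 44:R 46:R 48:R
scene 0.459 0.038 -6:w -4:K -2:K 0:K 2:Y 4:Y 6:Y 8:Y 10:Y 12:Y 14:Y 16:w 18:w 20:Y 22:Y 24:Y 26:Y 28:Y 30:Y 32:Y 34:Y 36:w 38:w 40:w 42:w 44:w 46:w 48:K
scene 0.452 0.038 -6:Y -4:Y -2:Y 0:Y 2:Y 4:Y 6:Y 8:Y 10:Y 12:Y 14:w 16:w 18:w 20:Y 22:Y 24:Y 26:Y 28:Y 30:Y 32:Y 34:w 36:w 38:w 40:w 42:w 44:w 46:w 48:w
scene 0.4175 0.022 -6:w -4:w -2:w 0:w 2:w 4:w 6:w 8:w 10:w 12:w 14:w 16:w 18:w 20:w 22:w 24:w 26:G 28:G 30:G 32:G 34:Y 36:Y 38:R 40:R 42:R 44:R 46:R 48:R
scene 0.4205 0.022 -6:w -4:w -2:w 0:w 2:w 4:w 6:w 8:w 10:w 12:w 14:w 16:w 18:w 20:w 22:w 24:w 26:w 28:K 30:w 32:w 34:Y 36:R 38:R 40:R 42:R 44:R 46:R 48:R
scene 0.4145 0.022 -6:w -4:w -2:w 0:w 2:w 4:w 6:w 8:w 10:w 12:w 14:w 16:w 18:w 20:w 22:w 24:G 26:G 28:G 30:G 32:G 34:G 36:R 38:R 40:R 42:R 44:R 46:R 48:R
```

The pointer reads about 19 mm, in green with the lower edge at 16. I'll go slightly deeper, toward the middle of the field.

play_rows(
  motion="0 1 0 0 0;0 1 0 0 0;0 1 0 0 0;0 0 0 0 0;0 0 0 0 0;0 0 0 0 0;0 0 0 0 0;0 0 0 0 0;0 0 0 0 0;0 0 0 0 0;0 0 0 0 0",
)

```text
clock: 18.18
tcp_pos: [0.4808, 0.0067, 0.0212]
tool_rot: [[-0.307, 0.952, 0.003], [0.952, 0.307, -0.004], [-0.005, 0.002, -1.0]]
contact_force: [3.0, -8.9, -3.9]
gripper_width: -0.0002
grasp_force: 4.8
```

```bash
python3 s.py; cat > g2.py <<'E'
from h import *
a=np.radians(108);X=np.array([np.cos(a),np.sin(a)]);Y=np.array([np.sin(a),-np.cos(a)])
w=grab_frame("wrist");im=w["image"].astype(np.float32)
for k in np.arange(18,42,1.):
    P=np.array([[*(X*(-.0904+.001*k)+Y*y),.022] for y in np.linspace(.4145,.4195,7)])
    t=proj(w,P).astype(np.float32)
    print(k,cv2.remap(im,t[:,:1],t[:,1:],cv2.INTER_LINEAR)[:,0].mean(0).astype(int).tolist(),end=" ")
# is the blank still seated: yellow centroid over the die
E
python3 g2.py
```

```text
18.175 u -0.1422 v 0.4593 z 0.0212 Fu -9.36 Fv 0.08 Fz -3.90
18.0 [234, 238, 243] 19.0 [234, 238, 243] 20.0 [234, 237, 243] 21.0 [233, 237, 242] 22.0 [197, 217, 213] 23.0 [110, 164, 122] 24.0 [105, 161, 116] 25.0 [105, 161, 116] 26.0 [101, 153, 110] 27.0 [84, 112, 85] 28.0 [84, 78, 73] 29.0 [87, 91, 78] 30.0 [102, 154, 111] 31.0 [107, 163, 117] 32.0 [107, 162, 117] 33.0 [107, 162, 116] 34.0 [159, 135, 98] 35.0 [224, 69, 58] 36.0 [225, 65, 56] 37.0 [225, 65, 56] 38.0 [224, 64, 56] 39.0 [224, 64, 56] 40.0 [223, 63, 55] 41.0 [223, 63, 55]
```

The pointer is at 28.2, with green running from 22.3 to 34.2, so the stop is pushed back about 22 mm, mid-green. One last steadiness and blank check, then I hand in.

play_rows(
  motion="0 0 0 0 0;0 0 0 0 0;0 0 0 0 0;0 0 0 0 0;0 0 0 0 0;0 0 0 0 0;0 0 0 0 0;0 0 0 0 0",
)

```text
clock: 19.23
tcp_pos: [0.4808, 0.0067, 0.0212]
tool_rot: [[-0.307, 0.952, 0.003], [0.952, 0.307, -0.004], [-0.005, 0.002, -1.0]]
contact_force: [2.4, -9.2, -3.2]
gripper_width: -0.0003
grasp_force: 4.8
```

```bash
python3 s.py; python3 - <<'E'
from h import *
a=np.radians(108);X=np.array([np.cos(a),np.sin(a)]);Y=np.array([np.sin(a),-np.cos(a)])
w=load("gw");h=cv2.cvtColor(w["image"],cv2.COLOR_RGB2HSV)
m=((h[...,0]>15)&(h[...,0]<36)&(h[...,1]>110)&(h[...,2]>60)).astype(np.uint8)
n,l,s,c=cv2.connectedComponentsWithStats(m)
for i in range(1,n):
    if s[i][4]>1500:
        x,y,ww,hh=s[i][:4]
        e=[ray(w,p,.044)[:2] for p in ((x,y+hh/2),(x+ww,y+hh/2),(x+ww/2,y))]
        print(s[i],[(round(X@q,4),round(Y@q,4)) for q in e])
E
python3 g2.py | tr ' ' '\n' | wc -l
python3 -c "
from cell import robot
print(robot.close_job())"
```

```text
19.225 u -0.1422 v 0.4593 z 0.0212 Fu -9.49 Fv -0.57 Fz -3.16
[ 246   60  144   36 5019] [(np.float64(-0.0645), np.float64(0.435)), (np.float64(-0.0646), np.float64(0.4825)), (np.float64(-0.059), np.float64(0.4588))]
[ 261  131  112  108 9318] [(np.float64(-0.1012), np.float64(0.4381)), (np.float64(-0.1013), np.float64(0.4784)), (np.float64(-0.082), np.float64(0.4584))]
96
the job is handed in; nothing more can be done
None
```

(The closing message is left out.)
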